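# Free the finished gate handle from the bench jig and put it away

### The job

The aluminium gate handle clamped in the bench jig is finished. Turn the jig's brass turn fully anticlockwise (seen from above) to its end stop, then slide the blue jaw fully back, lift the handle out and set it down gently on its two feet on the green floor of the drawer, in the empty compartment, beside and not on the divider. Leave the turn and jaw open, and disturb none of the other things.

Things in the scene. Friction and masses are not known exactly. Their poses are not given: they have to be found in the camera images.
- jig: holding jig fixed to the bench, left or right of the drawer, yaw varies. Grey base 200 (x) x 180 (y) x 12 mm, origin at the centre of its underside. Dark steel fixed jaw (150 mm long, 36 mm high) at its +x end, blue sliding jaw in the middle, opening along its own -x, brass turn on the centre line near the -x end. The handle stands between the jaws at x = +51 mm, bar along the jig's y
- turn (a joint): angle of the brass turn, rad, grows anticlockwise seen from above. Starts -0.15 to 0.22; end stops at -0.2 and 1.5. At 0 its tongue (50 mm long, 24 mm wide, 17 to 27 mm above the bench) points along jig +x and props the jaw shut; at 1.5 it points along jig +y and frees the jaw. Friction about 0.12 N m, stays where left
- turn_grip (a point): middle of the turn's brass finger bar, on the vertical turning axis, at jig x = -61 mm, 58 mm above the bench. The bar is 46 mm long, 14 mm wide, from 44 to 72 mm above the bench. The point turns with it: its x axis lies along the bar and tongue, z up
- jaw (a joint): opening of the blue sliding jaw, m: 0 shut (start), 0.034 fully open (end stop). Needs about 3 N, stays where left; the tongue blocks it after about 3 mm of play until the turn is turned away
- jaw_fin (a point): point on the black upright fin of the blue jaw, on the jig's centre line, 68 mm above the bench. The fin is 24 mm (jig x) by 14 mm (jig y), from 34 to 86 mm above the bench; pinch it along y. Moves with the jaw, axes as the jig's. Jaw block: 150 (y) x 40 (x) mm, top 35 mm above the bench; its lip covers 7 mm of the handle's foot plates while shut
- gate_handle: grey aluminium bow handle, loose, 0.24 to 0.39 kg: two foot plates 36 x 36 x 6 mm centred 50 mm either side along its y, a round 16 mm bar rising from them and running along y at 54 mm height. 136 mm long, 62 mm high. Origin midway between the feet at their underside, z up; starts 12 mm above the bench
- handle_bar (a point): middle of the handle's bar: 54 mm above the underside of its feet, on its centre line (centre of gravity in plan). Straight grip length about 70 mm along y, 16 mm thick; grip across x
- foot_a (a point): centre of the underside of the handle's foot plate at its -y end
- foot_b (a point): centre of the underside of the handle's foot plate at its +y end
- drawer: wooden drawer fixed on the bench, yaw varies: 250 (x) x 270 (y) mm outside, walls 8 mm thick, 42 mm high, green floor 6 mm thick, origin at the centre of its underside. A divider 6 mm thick, 34 mm high runs along y at x = +20 mm. The empty compartment is the larger one on the -x side (134 x 254 mm inside); the other holds two coach bolts
- empty_side (a point): centre of the green floor of the empty compartment, 6 mm above the bench; axes are the drawer's
- bolt_a: galvanised coach bolt, bystander, 23 x 120 x 23 mm, lying along the drawer's y in the divided-off compartment; origin near its middle underneath
- bolt_b: second galvanised coach bolt like it, beside it
- parliament_hinge: steel hinge lying open flat, bystander, about 100 x 114 x 12 mm, origin at its middle underneath
- padlock: brass padlock lying flat, bystander, 100 x 60 x 26 mm, origin under its body
- oil_can: red can, bystander, 60 mm diameter, 140 mm tall, origin under it
- screwdriver: screwdriver lying, bystander, origin underneath it
- jar: glass jar, bystander, 70 mm diameter, 100 mm tall, origin under it
Mind the look-alikes: they are no part of the job. Several things have the shape of the gate_handle; the one meant has the colours described above.

How it is judged:
By the outcome, as a careful person would: the job done as asked, in the order asked, and still so for the second after the job is handed in, with the robot touching nothing.
It also fails if it takes over 72 s, if anything falls off the work surface, if the arm or the gripper's body presses on something with over 40 N, if the wrist force passes 120 N, or if a joint passes its speed limit or range.

### The arm

A 6-joint arm with a two-finger parallel gripper is mounted at the origin on the work surface. World frame = base frame: x ahead of the robot, y to its left, z up, the work surface at z = 0. Lengths are in m, angles in rad, forces in N, time in s.
With the tool pointing down it reaches from about 0.3 to 0.85 m from the base axis. Payload 5.4 kg.
Tool frame: the origin (TCP) lies at the very end of the fingers, on their centre line; the grasp point (between the pads) lies 19 mm behind it; z points along the fingers, y is the line along which they close (so a half turn about z gives the same grasp; the last joint's range is limited). The gripper opens to 85 mm and grips with 20 to 120 N. Pads are 22 mm wide; open, the fingers measure 114 mm over their backs; the gripper's body (76 mm by 85 mm) begins 54 mm behind the grasp point. The pads swing forward as they close: fully open they stand 13 mm farther back than shut.
Start: joints at [0.976, 0.158, 1.597, -0, 1.386, -0.21], TCP at [0.216, 0.533, 0.231] pointing down, gripper open.
Joint ranges: [-2.91, 2.91], [-0.94, 2.29], [0.18, 2.7], [-1.29, 4.43], [0.17, 2.64], [-3, 3]. Speed limits (rad/s): [2.57, 2.57, 3.14, 3.14, 3.14, 3.14].

### API

Orientations are given as a unit quaternion [x, y, z, w].
In Python, from bench import bot gives the robot as it stands. The module is installed in compiled form; this text tells all that it offers.
- The arm moves only by the tool jog_arm, never from a script. Its argument "plan" is a list of rows, each a list of 3 entries, a list of its own where there are three numbers: the shift along the tool's x, y, z in mm, then the turn about the tool's z in degrees, then the finger opening in mm, from 0 to 85.4. A call has 1 to 5 rows; each row is the pose to reach, as a shift and turn from the pose commanded when the call began, along the tool's axes at that moment; what a row does not reach only later rows make up. A row lasts 1/12 s, in which the tool goes at most 41.7 mm and 7.16 degrees, less where a joint would pass 70% of its speed; a pose out of reach is approached as far as the arm can. A call with a gripper value outside its range is refused whole. The fingers move at their own pace and stop on an object; "squeeze" is the grip in N (left out, the last holds). Time passes only in rows, so rows that repeat a pose let the fingers close. It gives the time, the measured TCP pose, the force, the opening and the grip force at its end, in the units of the state.
- bot.state(): the state, without advancing time (a new reading comes with each control period).
- bot.snapshot(name): name is "side" or "top" or "wrist"; returns a dict with "pixels" (480x640x3 uint8, red, green, blue), "fov_y" (degrees; the focal length in pixels is half the picture's height over the tangent of half this angle, whatever the lens; pixels are square), "cx", "cy" (the principal point, pixels), "R" (3x3) and "t" (3): a world point X has camera coordinates R X + t. Camera axes: x right, y down, z forward; pixel columns grow to the right and rows downward; lengths in m; the calibration is good to about 2 mm. A picture is of the moment at which its call begins. There is no depth.
- bot.close_job(): hands the job in; it is judged then, once.
The state is a dict: "t": time; "joint_positions": joint angles; "dq": joint speeds; "tau": joint torques, N m; "tool_pos": TCP position; "tcp_rot": TCP orientation; "contact_force": force on the tool from outside, world axes, zero at the start; "ft_torque": the same for the moment, N m; "opening": finger opening in m; "grip_force": force on a finger pad.
Only numpy, scipy, OpenCV 4.12 (cv2) and the standard library are available. Lean on these libraries where they do the work, as an engineer would, in place of code of your own. Each camera call takes 0.05 s, during which the arm holds its last target. There are 200 camera calls.

## Working session

There is one attempt and no reset: what is moved stays moved. The work goes in short steps, Python scripts to look and compute and a tool call to move; the robot and the scene stay as the last step left them, time stands still between calls to the robot, and variables do not carry over. Pictures are saved under pics/ and viewed, at most 10 in all, crops included, and the job is handed in when it is done.

Besides the shell and the picture viewer there is one more tool, called by a JSON object that holds its "api" and its "payload". jog_arm: Moves the arm, as the interface text tells. Its arguments: {"type":"object","properties":{"plan":{"type":"array"},"squeeze":{"type":"number"}},"required":["plan"]}

```bash
mkdir -p pics; cat > h.py <<'E'
from bench import bot
import numpy as np, cv2, json
def snap(n,f=None):
    s=bot.snapshot(n)
    if f: cv2.imwrite('pics/'+f,cv2.cvtColor(s['pixels'],cv2.COLOR_RGB2BGR))
    return s
def ray(s,u,v):
    f=240/np.tan(np.radians(s['fov_y'])/2); R=np.array(s['R']); t=np.array(s['t'])
    d=R.T@np.array([(u-s['cx'])/f,(v-s['cy'])/f,1]); return -R.T@t,d
def onz(s,u,v,z):
    c,d=ray(s,u,v); return c+d*(z-c[2])/d[2]
def proj(s,X):
    f=240/np.tan(np.radians(s['fov_y'])/2); p=np.array(s['R'])@np.array(X)+np.array(s['t'])
    return p[0]/p[2]*f+s['cx'],p[1]/p[2]*f+s['cy']
E
python3 - <<'E'
from h import *
for n in('top','side'):
    s=snap(n,n+'0.png'); c,d=ray(s,s['cx'],s['cy']); print(n,s['fov_y'],s['cx'],s['cy'],c.round(3),d.round(3))
st=bot.state(); print(st)
E
```

```text
top 47.050068627410454 313.365367233384 244.17710404911693 [ 0.353 -0.089  1.491] [ 0.116  0.009 -0.993]
side 43.62482349631006 313.67537525167944 241.67900520241005 [-0.105  0.783  1.157] [ 0.401 -0.574 -0.714]
{'t': 0.1, 'joint_positions': array([ 9.75910086e-01,  1.58993396e-01,  1.59812135e+00,  2.30222153e-05,
        1.38623122e+00, -2.10104163e-01]), 'dq': array([-1.99090575e-06, -2.57970444e-03, -4.28786258e-03,  3.62240657e-04,
        1.03665027e-03, -1.53333622e-03]), 'tau': array([-1.20439949e-03, -3.96991789e+01, -3.32338428e+01, -4.12791842e-04,
        4.22306650e-03, -4.12412794e-05]), 'tool_pos': array([0.21552778, 0.53248022, 0.2304037 ]), 'tcp_rot': array([ 1.91208373e-01,  9.81549077e-01, -8.02163831e-04, -3.53807670e-04]), 'contact_force': array([0.94907614, 0.25033272, 0.41221422]), 'ft_torque': array([-0.00029021,  0.03846541, -0.02080738]), 'grip_force': 0.0, 'opening': 0.08545793629421057}
```

View pics/top0.png

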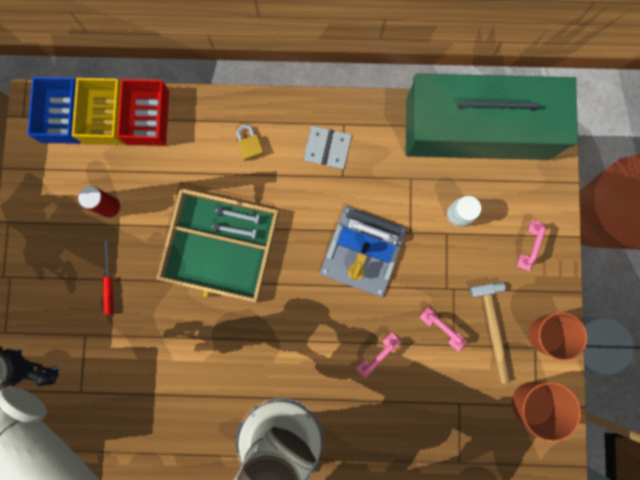

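View pics/side0.png

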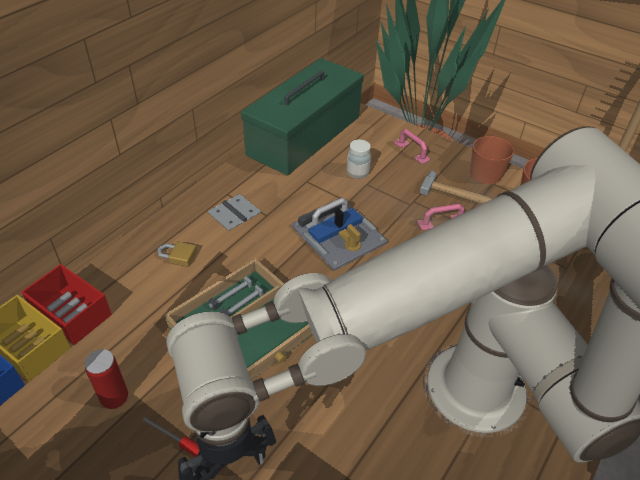

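The top view has image up = +x and left = +y. Candidates for the handle are the grey bow in the jig at (373,228), and the pink look-alikes at (532,245), (443,328) and (378,355). The toolbox handle at (500,104) is also similar. I choose the grey one in the jig at (373,228). The empty compartment is the green one at (213,265), and the bolts are at (238,223). I'll check with a close crop and measure.

```bash
python3 - <<'E'
from h import *
s=snap('top'); im=cv2.cvtColor(s['pixels'],cv2.COLOR_RGB2BGR)
a=cv2.resize(im[195:305,310:420],(560,560),interpolation=cv2.INTER_CUBIC)
cv2.imwrite('pics/c1.png',a)
hsv=cv2.cvtColor(im,cv2.COLOR_BGR2HSV)
def blob(lo,hi,box):
    m=cv2.inRange(hsv,lo,hi); k=np.zeros_like(m); x0,y0,x1,y1=box; k[y0:y1,x0:x1]=m[y0:y1,x0:x1]
    cs,_=cv2.findContours(k,cv2.RETR_EXTERNAL,cv2.CHAIN_APPROX_NONE); c=max(cs,key=cv2.contourArea)
    return c
box=(310,195,420,305)
for n,lo,hi,z in(('blue',(100,120,50),(125,255,255),.035),('brass',(15,120,90),(32,255,255),.04)):
    c=blob(lo,hi,box); r=cv2.minAreaRect(c); print(n,cv2.contourArea(c),r)
    P=np.array([onz(s,*p,z)[:2] for p in cv2.boxPoints(r)]); print(P.round(4),np.linalg.norm(P-np.roll(P,1,0),axis=1).round(3), P.mean(0))
c=blob((60,60,30),(90,255,255),(150,180,290,310)); r=cv2.minAreaRect(c); print('green',cv2.contourArea(c),r)
P=np.array([onz(s,*p,.006)[:2] for p in cv2.boxPoints(r)]);print(P.round(4),np.linalg.norm(P-np.roll(P,1,0),axis=1).round(3),P.mean(0))
# jig base convex hull: non-wood (low saturation or blue/brass) 
h,S,V=cv2.split(hsv)
m=((S<70)|((h>95)&(h<130)&(S>100))).astype(np.uint8); k=np.zeros_like(m); k[195:305,310:420]=m[195:305,310:420]
k=cv2.morphologyEx(k,cv2.MORPH_OPEN,np.ones((3,3)))
cs,_=cv2.findContours(k,cv2.RETR_EXTERNAL,cv2.CHAIN_APPROX_NONE); c=max(cs,key=cv2.contourArea); r=cv2.minAreaRect(c)
P=np.array([onz(s,*p,.012)[:2] for p in cv2.boxPoints(r)]);print('base',P.round(4),np.linalg.norm(P-np.roll(P,1,0),axis=1).round(3),P.mean(0))
E
```

```text
blue 980.5 ((365.8065490722656, 244.15692138671875), (56.30216598510742, 19.393917083740234), 19.98310661315918)
[[ 0.5254 -0.1354]
 [ 0.5749 -0.1521]
 [ 0.5268 -0.2936]
 [ 0.4778 -0.2765]] [0.149 0.052 0.149 0.052] [ 0.52620622 -0.21439349]
brass 11881.0 ((364.5, 249.5), (108.99998474121094, 108.99998474121094), 90.0)
[[ 0.6542 -0.0628]
 [ 0.6615 -0.3542]
 [ 0.3716 -0.3554]
 [ 0.3641 -0.0706]] [0.29  0.292 0.29  0.285] [ 0.51285894 -0.21075888]
green 4115.0 ((213.97470092773438, 263.1095275878906), (90.5434341430664, 47.29545593261719), 12.994617462158203)
[[0.4292 0.3243]
 [0.5554 0.3025]
 [0.5059 0.06  ]
 [0.3808 0.084 ]] [0.245 0.128 0.248 0.127] [0.46783568 0.19267451]
base [[ 0.444  -0.0906]
 [ 0.6358 -0.1542]
 [ 0.5766 -0.3293]
 [ 0.3868 -0.2636]] [0.182 0.202 0.185 0.201] [ 0.51078634 -0.20943223]
```

View pics/c1.png

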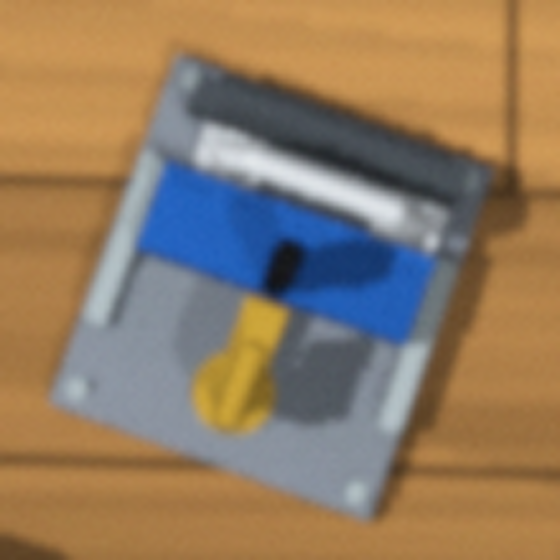

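The crop confirms it: a silver bow handle between the dark fixed jaw and the blue jaw, at crop (320,185), i.e. (373,231) in the full image. The black fin is at crop (285,262), and the brass turn's tongue points at the jaw from its hub at (232,390). The base measures 201 x 182 mm against 200 x 180 given, so jig centre (0.511,-0.209) and yaw about -18.7° hold up. Next I work out the leg to above the turn.

```bash
cat >> h.py <<'E'
from scipy.spatial.transform import Rotation as Ro
def plan(p1,yaw1,n,rows=5,p0=None,yaw0=None):
    """per-call tool-frame shifts (mm) and turn (deg) to reach TCP p1 with tool-y world angle yaw1 (deg, unwrapped, relative to yaw0)"""
    st=bot.state(); R=Ro.from_quat(st['tcp_rot']).as_matrix()
    p0=st['tool_pos'] if p0 is None else np.array(p0)
    if yaw0 is None: yaw0=np.degrees(np.arctan2(R[1,1],R[0,1]))
    print('at',p0.round(4),'yaw',round(yaw0,1))
    for k in range(n):
        a=yaw0+(yaw1-yaw0)*k/n; d=(np.array(p1)-p0)/n*1000; r=np.radians(a)
        y=np.array([np.cos(r),np.sin(r),0]); x=np.array([-y[1],y[0],0])*1.0
        z=np.array([0,0,-1.]); x=np.cross(y,z)
        print(np.round([x@d,y@d,z@d],1),'turn',round(-(yaw1-yaw0)/n,1))
E
python3 - <<'E'
from h import *
plan([.443,-.187,.22],-108.7,6)
s=snap('top'); print('fin',onz(s,366,246.5,.086))
E
```

```text
at [0.2156 0.5325 0.2305] yaw 68.0
[-80.1 -96.9   1.8] turn 29.4
[-117.4  -45.     1.8] turn 29.4
[-124.4   18.5    1.8] turn 29.4
[-99.2  77.3   1.8] turn 29.4
[-48.4 116.1   1.8] turn 29.4
[ 14.9 124.9   1.8] turn 29.4
fin [ 0.51399465 -0.21073214  0.086     ]
```

{"api": "jog_arm", "payload": {"plan": [[[-16, -19, 0], 6, 85], [[-32, -39, 1], 12, 85], [[-48, -58, 1], 18, 85], [[-64, -78, 2], 24, 85], [[-80, -97, 2], 29.4, 85]]}}

```text
t: 0.62
tool_pos: [0.2535, 0.4117, 0.2288]
tcp_rot: [0.436, 0.9, -0.0, -0.0]
contact_force: [0.8, 0.2, -0.2]
opening: 0.085
grip_force: 0.0
```

{"api": "jog_arm", "payload": {"plan": [[[-23, -9, 0], 6, 85], [[-47, -18, 1], 12, 85], [[-70, -27, 1], 18, 85], [[-94, -36, 2], 24, 85], [[-117, -45, 2], 29.4, 85]]}}

```text
t: 1.03
tool_pos: [0.2913, 0.2922, 0.227]
tcp_rot: [0.65, 0.76, -0.0, -0.0]
contact_force: [0.7, 0.6, 0.2]
opening: 0.0851
grip_force: 0.0
```

{"api": "jog_arm", "payload": {"plan": [[[-25, 4, 0], 6, 85], [[-50, 7, 1], 12, 85], [[-75, 11, 1], 18, 85], [[-99, 15, 2], 24, 85], [[-124, 18, 2], 29.4, 85]]}}

```text
t: 1.45
tool_pos: [0.3289, 0.1728, 0.2251]
tcp_rot: [0.822, 0.57, 0.0, 0.0]
contact_force: [0.5, 0.4, 0.3]
opening: 0.085
grip_force: 0.0
```

{"api": "jog_arm", "payload": {"plan": [[[-20, 15, 0], 6, 85], [[-40, 31, 1], 12, 85], [[-60, 46, 1], 18, 85], [[-79, 62, 2], 24, 85], [[-99, 77, 2], 29.4, 85]]}}

```text
t: 1.87
tool_pos: [0.3669, 0.0532, 0.2232]
tcp_rot: [0.94, 0.342, 0.0, -0.0]
contact_force: [0.9, -0.0, 0.2]
opening: 0.0852
grip_force: 0.0
```

{"api": "jog_arm", "payload": {"plan": [[[-10, 23, 0], 6, 85], [[-19, 46, 1], 12, 85], [[-29, 70, 1], 18, 85], [[-39, 93, 2], 24, 85], [[-48, 116, 2], 29.4, 85]]}}

```text
t: 2.28
tool_pos: [0.4053, -0.0664, 0.2211]
tcp_rot: [0.996, 0.093, -0.0, -0.0]
contact_force: [0.4, -0.0, -0.3]
opening: 0.085
grip_force: 0.0
```

{"api": "jog_arm", "payload": {"plan": [[[3, 25, 0], 6, 85], [[6, 50, 1], 12, 85], [[9, 75, 1], 18, 85], [[12, 100, 2], 24, 85], [[15, 125, 2], 29.4, 85]]}}

```text
t: 2.7
tool_pos: [0.4438, -0.1861, 0.2189]
tcp_rot: [0.987, -0.163, -0.0, -0.0]
contact_force: [0.5, -0.2, 0.7]
opening: 0.0849
grip_force: 0.0
```

```bash
python3 - <<'E'
from h import *
s=snap('wrist','w1.png'); st=bot.state(); c,d=ray(s,s['cx'],s['cy']); print(c,d,s['fov_y'],st['joint_positions'].round(2))
C=np.array([.5108,-.2094]);a=np.radians(-18.7);ex=np.array([np.cos(a),np.sin(a)]);ey=np.array([-ex[1],ex[0]])
for n,x,y,z in(('grip',-.061,0,.072),('c',.1,.09,.012),('c',-.1,.09,.012),('c',-.1,-.09,.012),('bar',.051,0,.074)):
    print(n,proj(s,[*(C+x*ex+y*ey),z]))
E
```

```text
[ 0.52127245 -0.21247703  0.3610215 ] [-0.29966389  0.10133499 -0.94864786] 62.11629601881597 [-0.65 -0.07  1.86 -0.    1.35  1.25]
grip (np.float64(318.55337771908273), np.float64(204.74387486255566))
c (np.float64(200.11626358302925), np.float64(-20.538818738439602))
c (np.float64(220.4952977193583), np.float64(230.25260859676732))
c (np.float64(416.3866270105768), np.float64(230.2358243942223))
bar (np.float64(318.6243797964257), np.float64(38.13338692276986))
```

View pics/w1.png

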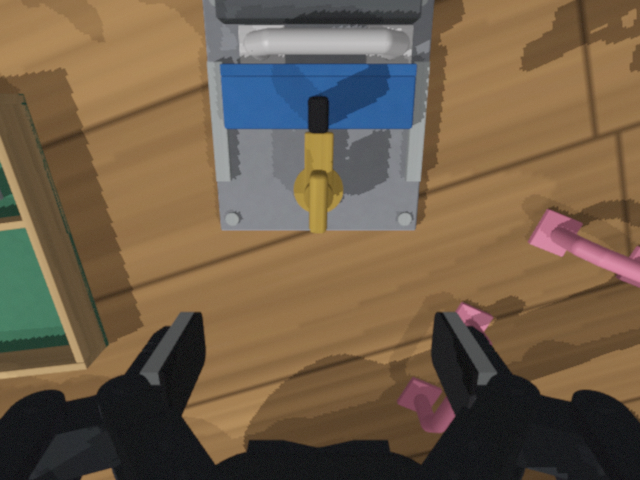

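The wrist view shows the jig with base corners at (220,230) and (416,230), within 1 px of my model. The finger bar runs straight up the image at x≈318, from row 172 to 232, so the turn angle is about 0. The fin is at (318,115) and the silver bar at (325,42). Descending and pinching the turn.

{"api": "jog_arm", "payload": {"plan": [[[5, 0, 30], 0, 70], [[10, 0.5, 65], 0, 60], [[10, 0.5, 95], 0, 60], [[10, 0.5, 125], 0, 60], [[10, 0.5, 145], 0, 60]]}}

```text
t: 3.17
tool_pos: [0.4515, -0.1874, 0.0712]
tcp_rot: [0.987, -0.16, -0.002, -0.001]
contact_force: [-0.2, 0.3, -0.8]
opening: 0.0601
grip_force: 0.0
```

{"api": "jog_arm", "payload": {"plan": [[[0, 0, 10], 0, 50], [[0, 0, 20], 0, 50], [[0, 0, 30], 0, 50], [[0, 0, 30], 0, 35], [[0, 0, 30], 0, 35]]}}

```text
t: 3.58
tool_pos: [0.4535, -0.1888, 0.0448]
tcp_rot: [0.987, -0.16, 0.0, 0.0]
contact_force: [0.8, 0.2, 0.6]
opening: 0.035
grip_force: 0.0
```

{"api": "jog_arm", "payload": {"plan": [[[0, 0, 0], 0, 5], [[0, 0, 0], 0, 5], [[0, 0, 0], 0, 5], [[0, 0, 0], 0, 5], [[0, 0, 0], 0, 5]], "squeeze": 40}}

```text
t: 4.0
tool_pos: [0.4539, -0.1895, 0.0456]
tcp_rot: [0.987, -0.16, 0.001, 0.001]
contact_force: [-0.7, -0.1, 6.5]
opening: 0.013
grip_force: 41.3
```

{"api": "jog_arm", "payload": {"plan": [[[0, 0, 0], 0, 5], [[0, 0, 0], 0, 5], [[0, 0, 0], 0, 5]]}}

```text
t: 4.25
tool_pos: [0.4539, -0.1895, 0.0456]
tcp_rot: [0.987, -0.16, 0.001, 0.001]
contact_force: [-2.6, 0.3, 6.5]
opening: 0.0137
grip_force: 41.3
```

{"api": "jog_arm", "payload": {"plan": [[[0, 0, 0], -5, 5], [[0, 0, 0], -10, 5], [[0, 0, 0], -15, 5], [[0, 0, 0], -20, 5], [[0, 0, 0], -25, 5]]}}

```text
t: 4.67
tool_pos: [0.454, -0.1888, 0.0456]
tcp_rot: [0.998, 0.059, 0.001, 0.0]
contact_force: [-1.7, 2.6, 6.8]
opening: 0.0134
grip_force: 41.7
```

{"api": "jog_arm", "payload": {"plan": [[[0, 0, 0], -5, 5], [[0, 0, 0], -10, 5], [[0, 0, 0], -15, 5], [[0, 0, 0], -20, 5], [[0, 0, 0], -25, 5]]}}

```text
t: 5.08
tool_pos: [0.4538, -0.1882, 0.0456]
tcp_rot: [0.962, 0.274, 0.001, -0.0]
contact_force: [-1.8, 3.9, 10.4]
opening: 0.0133
grip_force: 42.0
```

{"api": "jog_arm", "payload": {"plan": [[[0, 0, 0], -5, 5], [[0, 0, 0], -10, 5], [[0, 0, 0], -15, 5], [[0, 0, 0], -20, 5], [[0, 0, 0], -25, 5]]}}

```text
t: 5.5
tool_pos: [0.4533, -0.1877, 0.0455]
tcp_rot: [0.88, 0.475, 0.0, -0.001]
contact_force: [-4.0, 6.8, 12.3]
opening: 0.0135
grip_force: 42.4
```

```bash
python3 - <<'E'
from h import *
s=bot.state(); print(s['contact_force'],s['ft_torque'],s['opening'],s['tool_pos'])
E
```

```text
[-3.96057559  6.84102819 12.28161188] [ 0.9644148   0.59280134 -0.17750296] 0.013491915387544183 [ 0.45334811 -0.1877077   0.04554539]
```

{"api": "jog_arm", "payload": {"plan": [[[0, 0, 0], -3, 5], [[0, 0, 0], -6, 5], [[0, 0, 0], -9, 5], [[0, 0, 0], -12, 5], [[0, 0, 0], -14, 5]]}}

```text
t: 5.92
tool_pos: [0.4531, -0.1875, 0.0456]
tcp_rot: [0.816, 0.577, 0.001, -0.001]
contact_force: [-6.1, 6.1, 15.1]
opening: 0.0135
grip_force: 62.7
```

```bash
python3 - <<'E'
from h import *
s=bot.state(); print(s['contact_force'],s['ft_torque'],s['opening'],s['tool_pos']); plan(s['tool_pos'],0,1)
E
```

```text
[-6.11223803  6.06401261 15.09464874] [ 0.98370477  0.97553232 -1.39266426] 0.01347414718796407 [ 0.45310583 -0.18752102  0.04558898]
at [ 0.4531 -0.1875  0.0456] yaw -19.5
[0. 0. 0.] turn -19.5
```

{"api": "jog_arm", "payload": {"plan": [[[0, 0, 0], 0, 25], [[0, 0, 0], 0, 35], [[0, 0, 0], 0, 35], [[0, 0, -20], 0, 35], [[0, 0, -50], 0, 35]]}}

```text
t: 6.33
tool_pos: [0.4506, -0.1869, 0.0917]
tcp_rot: [0.816, 0.577, -0.001, -0.004]
contact_force: [0.6, -0.0, 0.3]
opening: 0.0349
grip_force: 0.0
```

```bash
cat >> h.py <<'E'
JC=np.array([.5108,-.2094]);_a=np.radians(-18.7);JX=np.array([np.cos(_a),np.sin(_a)]);JY=np.array([-JX[1],JX[0]])
def jig(x,y,z): return np.array([*(JC+x*JX+y*JY),z])
def tojig(p): d=np.array(p)[:2]-JC; return np.array([d@JX,d@JY])
E
python3 - <<'E'
from h import *
# wrist view 1 camera: recompute from saved pose
R=None
import cv2
im=cv2.imread('pics/w1.png'); g=cv2.cvtColor(im,cv2.COLOR_BGR2GRAY)
m=((g[60:140,290:350]<45)*255).astype(np.uint8); cs,_=cv2.findContours(m,0,2); c=max(cs,key=cv2.contourArea); x,y,w,h=cv2.boundingRect(c); print(x+290,y+60,w,h)
s=dict(bot.snapshot('wrist'))
st=bot.state(); print(st['tool_pos'],st['contact_force'],st['opening'])
# camera pose then: same axes as tool yaw -108.6; use centre/known direction
f=240/np.tan(np.radians(62.11629601881597)/2)
d=np.array([-0.29966389,0.10133499,-0.94864786]); cpos=np.array([0.52127245,-0.21247703,0.3610215])
zc=d/np.linalg.norm(d); xc=-np.array([*JY,0]); xc-=zc*(xc@zc); xc/=np.linalg.norm(xc); yc=np.cross(zc,xc)
for v in (y+60,y+60+h):
    r=xc*(x+290+w/2-s['cx'])/f+yc*(v-s['cy'])/f+zc
    for z in(.086,.034): p=cpos+r*(z-cpos[2])/r[2]; print(v,z,tojig(p).round(4))
E
```

```text
308 95 21 38
[ 0.45529218 -0.19010601  0.09959494] [ 5.59728563 -1.54349684  3.62214628] 0.03524826729732933
95 0.086 [0.0159 0.0001]
95 0.034 [0.0168 0.    ]
133 0.086 [-0.0081  0.0001]
133 0.034 [-0.0118  0.    ]
```

{"api": "jog_arm", "payload": {"plan": [[[0, 0, -20], 0, 40], [[0, 0, -40], 0, 50], [[0, 0, -50], 0, 60], [[0, 0, -50], 0, 60], [[0, 0, -50], 0, 60]]}}

```text
t: 6.8
tool_pos: [0.4532, -0.1888, 0.1441]
tcp_rot: [0.816, 0.577, 0.0, 0.0]
contact_force: [-0.4, -0.1, 0.5]
opening: 0.0601
grip_force: 0.0
```

```bash
python3 - <<'E'
from h import *
plan(jig(.004,0,.14),-108.7,3)
snap('wrist','w2.png')
E
```

```text
at [ 0.4532 -0.1888  0.1441] yaw -19.5
[-0.1 21.7  1.4] turn 29.7
[10.7 18.9  1.4] turn 29.7
[18.7 11.1  1.4] turn 29.7
```

View pics/w2.png

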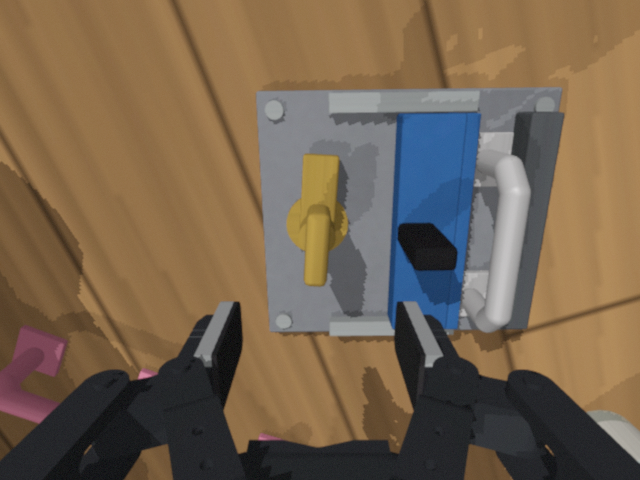

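The tongue now points along jig +y, from (320,157) to the hub at (317,224), so the turn is at its stop. Jaw, fin (425,245) and handle are undisturbed. Next is the fin.

{"api": "jog_arm", "payload": {"plan": [[[0, 5, 0], 0, 60], [[0, 11, 0], 8, 60], [[0, 16, 1], 15, 60], [[0, 22, 1], 22, 60], [[0, 22, 1], 29.7, 60]]}}

```text
t: 7.27
tool_pos: [0.4742, -0.196, 0.1419]
tcp_rot: [0.935, 0.355, -0.0, -0.001]
contact_force: [0.6, 0.3, 0.5]
opening: 0.0604
grip_force: 0.0
```

{"api": "jog_arm", "payload": {"plan": [[[2, 4, 0], 6, 60], [[4, 8, 0], 12, 60], [[7, 12, 1], 18, 60], [[9, 16, 1], 24, 60], [[11, 19, 1], 29.7, 60]]}}

```text
t: 7.68
tool_pos: [0.4946, -0.2025, 0.1407]
tcp_rot: [0.995, 0.104, -0.001, -0.001]
contact_force: [-0.4, 0.1, 0.3]
opening: 0.0599
grip_force: 0.0
```

{"api": "jog_arm", "payload": {"plan": [[[4, 2, 0], 6, 60], [[8, 4, 0], 12, 60], [[12, 7, 1], 18, 60], [[16, 9, 1], 24, 60], [[18.7, 11, 1], 29.7, 60]]}}

```text
t: 8.1
tool_pos: [0.5152, -0.2092, 0.1396]
tcp_rot: [0.988, -0.155, -0.001, -0.001]
contact_force: [0.2, -0.1, 1.0]
opening: 0.0598
grip_force: 0.0
```

{"api": "jog_arm", "payload": {"plan": [[[0, 0, 0], 0, 60], [[0, 0, 0], 0, 60]]}}

```text
t: 8.27
tool_pos: [0.515, -0.2092, 0.14]
tcp_rot: [0.989, -0.151, -0.001, -0.0]
contact_force: [-0.4, 0.1, 0.7]
opening: 0.0602
grip_force: 0.0
```

```bash
python3 - <<'E'
from h import *
plan(jig(.004,0,.049),-108.7,1)
E
```

```text
at [ 0.515  -0.2092  0.14  ] yaw -107.3
[ 0.1  1.5 91. ] turn 1.4
```

{"api": "jog_arm", "payload": {"plan": [[[0, 1.5, 25], 1.4, 50], [[0, 1.5, 50], 1.4, 50], [[0, 1.5, 75], 1.4, 50], [[0, 1.5, 88], 1.4, 50], [[0, 1.5, 90], 1.4, 40]]}}

```text
t: 8.68
tool_pos: [0.5124, -0.2093, 0.0478]
tcp_rot: [0.987, -0.163, -0.003, -0.001]
contact_force: [0.0, -0.5, -0.4]
opening: 0.0406
grip_force: 0.0
```

{"api": "jog_arm", "payload": {"plan": [[[0, 0, 0], 0, 30], [[0, 0, 0], 0, 5], [[0, 0, 0], 0, 5], [[0, 0, 0], 0, 5], [[0, 0, 0], 0, 5]], "squeeze": 30}}

```text
t: 9.1
tool_pos: [0.5162, -0.2107, 0.0529]
tcp_rot: [0.986, -0.164, 0.001, -0.0]
contact_force: [1.9, 4.6, 0.7]
opening: 0.0138
grip_force: 32.9
```

{"api": "jog_arm", "payload": {"plan": [[[0, 0, 0], 0, 5], [[-3, 0, 0], 0, 5], [[-7, 0, 0], 0, 5], [[-11, 0, 0], 0, 5], [[-15, 0, 0], 0, 5]]}}

```text
t: 9.52
tool_pos: [0.5025, -0.2061, 0.0529]
tcp_rot: [0.986, -0.164, 0.002, 0.0]
contact_force: [6.3, 4.2, -1.0]
opening: 0.0137
grip_force: 32.6
```

{"api": "jog_arm", "payload": {"plan": [[[-3, 0, 0], 0, 5], [[-6, 0, 0], 0, 5], [[-9, 0, 0], 0, 5], [[-12, 0, 0], 0, 5], [[-15, 0, 0], 0, 5]]}}

```text
t: 9.93
tool_pos: [0.4883, -0.2013, 0.0529]
tcp_rot: [0.986, -0.164, 0.002, 0.0]
contact_force: [4.1, 4.9, -0.4]
opening: 0.0136
grip_force: 32.6
```

```bash
python3 - <<'E'
from h import *
s=bot.state(); print(s['contact_force'],s['opening'],tojig(s['tool_pos'])); plan(s['tool_pos'],0,1)
E
```

```text
[ 4.09254663  4.90767053 -0.4353902 ] 0.013598125151823407 [-0.02391843  0.00048522]
at [ 0.4883 -0.2013  0.0529] yaw -108.9
[0. 0. 0.] turn -108.9
```

{"api": "jog_arm", "payload": {"plan": [[[-1.5, 0, 0], 0, 5], [[-3, 0, 0], 0, 5], [[-4.5, 0, 0], 0, 5], [[-6, 0, 0], 0, 5], [[-6, 0, 0], 0, 5]]}}

```text
t: 10.35
tool_pos: [0.484, -0.1998, 0.053]
tcp_rot: [0.986, -0.164, 0.004, 0.0]
contact_force: [11.5, 1.7, -5.9]
opening: 0.0134
grip_force: 31.7
```

{"api": "jog_arm", "payload": {"plan": [[[-1, 0, 0], 0, 5], [[-1.5, 0, 0], 0, 5], [[-1.5, 0, 0], 0, 5]]}}

```text
t: 10.6
tool_pos: [0.484, -0.1998, 0.053]
tcp_rot: [0.986, -0.164, 0.006, 0.001]
contact_force: [16.6, 1.5, -12.4]
opening: 0.0136
grip_force: 30.9
```

```bash
python3 - <<'E'
from h import *
s=bot.state(); print(s['contact_force'],s['opening'],tojig(s['tool_pos']))
E
```

```text
[ 16.58592071   1.53927261 -12.43340281] 0.01356129390962359 [-0.0284976   0.00049213]
```

{"api": "jog_arm", "payload": {"plan": [[[2, 0, 0], 0, 5], [[2, 0, 0], 0, 25], [[2, 0, 0], 0, 35], [[2, 0, 0], 0, 40], [[2, 0, -25], 0, 40]]}}

```text
t: 11.02
tool_pos: [0.478, -0.1976, 0.0726]
tcp_rot: [0.986, -0.164, -0.004, -0.002]
contact_force: [-1.0, 1.0, -1.0]
opening: 0.04
grip_force: 0.0
```

{"api": "jog_arm", "payload": {"plan": [[[0, 0, -25], 0, 40], [[0, 0, -55], 0, 40], [[0, 0, -85], 0, 60], [[0, 0, -85], 0, 85], [[0, 0, -85], 0, 85]]}}

```text
t: 11.43
tool_pos: [0.4825, -0.2007, 0.1638]
tcp_rot: [0.986, -0.164, 0.002, 0.001]
contact_force: [-0.2, 0.3, -0.4]
opening: 0.0744
grip_force: 0.0
```

```bash
python3 - <<'E'
from h import *
snap('wrist','w3.png'); s=bot.state(); print(tojig(s['tool_pos']))
plan(jig(.051,0,.16),-18.7,3)
E
```

```text
[-0.03098522 -0.0003608 ]
at [ 0.4813 -0.1998  0.1618] yaw -108.9
[27.3 -0.2  0.6] turn -30.1
[23.8 13.5  0.6] turn -30.1
[13.8 23.6  0.6] turn -30.1
```

View pics/w3.png

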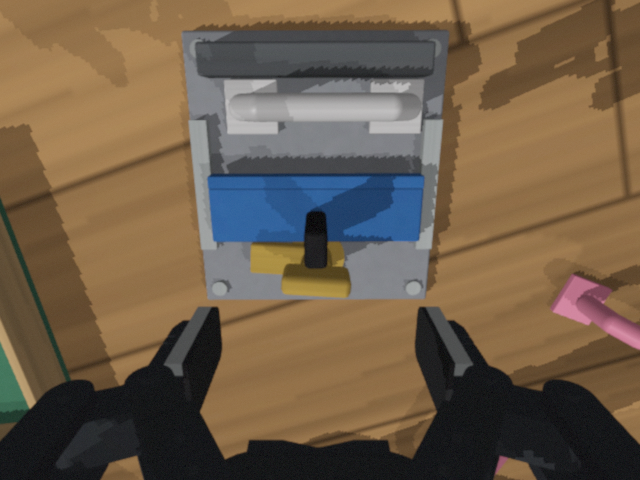

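The jaw is fully back: blue from row 175 to 240, fin at (316,240). The tongue lies at (295,258), clear of it. The handle stands free with its feet at (251,107) and (396,107). I'll measure its offset, then turn over it.

```bash
python3 - <<'E'
from h import *
s=snap('wrist')
for u,v,z,n in((251,134,.018,'A near edge'),(396,133,.018,'B near edge'),(224,134,.018,'left end'),(422,133,.018,'right end'),(251,107,.018,'fa'),(396,107,.018,'fb'),(324,106.5,.066,'bar'),(316,212,.086,'fin far'),(316,175,.035,'jaw edge')):
    print(n,tojig(onz(s,u,v,z)).round(4))
E
```

```text
A near edge [0.0307 0.0459]
B near edge [ 0.0311 -0.0551]
left end [0.0308 0.0647]
right end [ 0.0311 -0.0733]
fa [0.0486 0.0449]
fb [ 0.0484 -0.0541]
bar [ 0.0491 -0.0042]
fin far [-0.0075  0.0005]
jaw edge [0.0048 0.0006]
```

{"api": "jog_arm", "payload": {"plan": [[[6, 0, 0], -6, 60], [[12, 0, 0], -12, 60], [[18, 0, 1], -18, 60], [[23, 0, 1], -24, 60], [[27, 0, 1], -30.1, 60]]}}

```text
t: 11.95
tool_pos: [0.5059, -0.2077, 0.1581]
tcp_rot: [0.995, 0.1, -0.002, -0.001]
contact_force: [0.5, 0.3, 0.1]
opening: 0.0601
grip_force: 0.0
```

{"api": "jog_arm", "payload": {"plan": [[[5, 3, 0], -6, 60], [[10, 6, 0], -12, 60], [[15, 9, 1], -18, 60], [[20, 11, 1], -24, 60], [[24, 13.5, 1], -30.1, 60]]}}

```text
t: 12.37
tool_pos: [0.5321, -0.2162, 0.157]
tcp_rot: [0.935, 0.355, -0.001, -0.002]
contact_force: [-0.6, 1.2, -0.6]
opening: 0.0601
grip_force: 0.0
```

{"api": "jog_arm", "payload": {"plan": [[[3, 5, 0], -6, 60], [[6, 10, 0], -12, 60], [[9, 15, 1], -18, 60], [[12, 20, 1], -24, 60], [[14, 23.5, 1], -30.1, 60]]}}

```text
t: 12.78
tool_pos: [0.5582, -0.2247, 0.1559]
tcp_rot: [0.811, 0.586, -0.001, -0.002]
contact_force: [1.0, -0.3, -0.1]
opening: 0.0602
grip_force: 0.0
```

{"api": "jog_arm", "payload": {"plan": [[[0, 0, 0], 0, 60], [[0, 0, 0], 0, 60]]}}

```text
t: 12.95
tool_pos: [0.5581, -0.2247, 0.1565]
tcp_rot: [0.813, 0.582, -0.001, -0.001]
contact_force: [-0.1, 0.7, 0.1]
opening: 0.0596
grip_force: 0.0
```

```bash
python3 - <<'E'
from h import *
plan(jig(.050,-.0044,.047),-18.7,1)
E
```

```text
at [ 0.5581 -0.2247  0.1565] yaw -18.8
[ -5.1   0.3 109.5] turn -0.1
```

{"api": "jog_arm", "payload": {"plan": [[[-5, 0, 0], 0, 50], [[-5, 0, 30], 0, 50], [[-5, 0, 60], 0, 50], [[-5, 0, 85], 0, 45], [[-5, 0, 95], 0, 40]]}}

```text
t: 13.37
tool_pos: [0.5544, -0.2285, 0.0588]
tcp_rot: [0.813, 0.583, -0.001, -0.003]
contact_force: [-0.9, -0.4, -0.2]
opening: 0.04
grip_force: 0.0
```

{"api": "jog_arm", "payload": {"plan": [[[0, 0, 6], 0, 40], [[0, 0, 12], 0, 40], [[0, 0, 13], 0, 40], [[0, 0, 13], 0, 30], [[0, 0, 13], 0, 30]]}}

```text
t: 13.78
tool_pos: [0.5584, -0.2306, 0.0518]
tcp_rot: [0.812, 0.584, 0.0, 0.001]
contact_force: [0.3, -0.6, -0.2]
opening: 0.0298
grip_force: 0.0
```

{"api": "jog_arm", "payload": {"plan": [[[0, 0, 0], 0, 20], [[0, 0, 0], 0, 5], [[0, 0, 0], 0, 5], [[0, 0, 0], 0, 5], [[0, 0, 0], 0, 5]], "squeeze": 60}}

```text
t: 14.2
tool_pos: [0.558, -0.2303, 0.0516]
tcp_rot: [0.812, 0.584, 0.0, 0.001]
contact_force: [-1.8, 1.1, 7.1]
opening: 0.014
grip_force: 58.4
```

```bash
python3 - <<'E'
from h import *
s=bot.state(); print(s['contact_force'],s['ft_torque'],s['opening'],tojig(s['tool_pos']))
E
```

```text
[-1.803753    1.07350518  7.09067829] [ 0.15298192  0.32839357 -0.02709425] 0.01398608378131828 [ 0.05142198 -0.00469939]
```

{"api": "jog_arm", "payload": {"plan": [[[0, 0, 0], 0, 26], [[0, 0, 0], 0, 26], [[0, 0, 3], 0, 26], [[0, 0, 6], 0, 26], [[0, 0, 6], 0, 26]]}}

```text
t: 14.62
tool_pos: [0.5568, -0.2295, 0.0431]
tcp_rot: [0.812, 0.584, -0.0, -0.001]
contact_force: [-0.2, -0.1, 0.3]
opening: 0.0262
grip_force: 0.0
```

{"api": "jog_arm", "payload": {"plan": [[[0, 0, 0], 0, 5], [[0, 0, 0], 0, 5], [[0, 0, 0], 0, 5], [[0, 0, 0], 0, 5], [[0, 0, 0], 0, 5]], "squeeze": 60}}

```text
t: 15.03
tool_pos: [0.5571, -0.2297, 0.0438]
tcp_rot: [0.812, 0.584, -0.0, -0.0]
contact_force: [0.4, -0.5, -2.8]
opening: 0.0144
grip_force: 58.4
```

```bash
python3 - <<'E'
from h import *
s=bot.state(); print(s['contact_force'],s['ft_torque'],s['opening'],tojig(s['tool_pos']))
E
```

```text
[ 0.41377952 -0.54869322 -2.82605203] [0.03541683 0.0281445  0.00171775] 0.014421588869336335 [ 0.0503977  -0.00440581]
```

{"api": "jog_arm", "payload": {"plan": [[[0, 0, -2], 0, 5], [[0, 0, -5], 0, 5], [[0, 0, -10], 0, 5], [[0, 0, -16], 0, 5], [[0, 0, -25], 0, 5]]}}

```text
t: 15.45
tool_pos: [0.5571, -0.2298, 0.0696]
tcp_rot: [0.812, 0.584, -0.0, -0.0]
contact_force: [-0.7, -0.0, -2.8]
opening: 0.0146
grip_force: 58.4
```

{"api": "jog_arm", "payload": {"plan": [[[0, 0, -20], 0, 5], [[0, 0, -45], 0, 5], [[0, 0, -70], 0, 5], [[0, 0, -95], 0, 5], [[0, 0, -110], 0, 5]]}}

```text
t: 15.87
tool_pos: [0.5587, -0.2308, 0.1838]
tcp_rot: [0.812, 0.584, 0.001, 0.003]
contact_force: [1.1, 0.4, -2.7]
opening: 0.014
grip_force: 58.7
```

```bash
python3 - <<'E'
from h import *
# refined compartment: project expected inner rim/floor and check against top image
s=snap('top','t2.png'); st=bot.state(); print(st['contact_force'],st['ft_torque'],st['opening'])
im=cv2.cvtColor(s['pixels'],cv2.COLOR_RGB2BGR); hsv=cv2.cvtColor(im,cv2.COLOR_BGR2HSV)
m=cv2.inRange(hsv,(60,60,30),(90,255,255)); k=np.zeros_like(m); k[180:310,150:290]=m[180:310,150:290]
cs,_=cv2.findContours(k,0,2); 
for c in sorted(cs,key=cv2.contourArea)[-2:]:
    r=cv2.minAreaRect(c); P=np.array([onz(s,*p,.006)[:2] for p in cv2.boxPoints(r)]); print(P.round(4),np.linalg.norm(P-np.roll(P,1,0),axis=1).round(3),P.mean(0))
plan([.468,.194,.178],-11.4,3)
E
cp pics/t2.png pics/x.png; python3 -c "
import cv2;a=cv2.imread('pics/t2.png')[175:315,140:440];cv2.imwrite('pics/t2c.png',cv2.resize(a,(780,364),interpolation=2))"
```

```text
[ 1.54722467 -1.20443874 -1.15803906] [-0.06684378 -0.19759056  0.00365472] 0.01409290992067982
[[0.5692 0.2961]
 [0.6538 0.2818]
 [0.6047 0.0403]
 [0.5209 0.0561]] [0.245 0.086 0.246 0.085] [0.58713699 0.16856853]
[[0.4292 0.3243]
 [0.5554 0.3025]
 [0.5059 0.0602]
 [0.3808 0.0842]] [0.245 0.128 0.247 0.127] [0.46785585 0.19277389]
at [ 0.5601 -0.2316  0.1866] yaw -18.6
[124.7 -74.3   2.9] turn -2.4
[127.7 -69.    2.9] turn -2.4
[130.4 -63.6   2.9] turn -2.4
```

View pics/t2c.png

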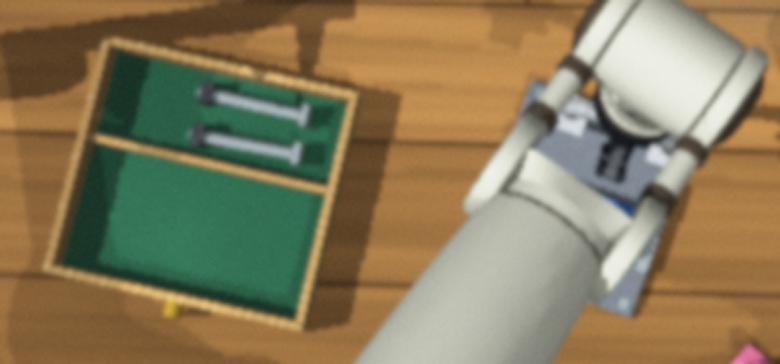

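The crop shows the handle lifted, hidden under the wrist. The drawer rim corners are at crop (108,40), (357,93), (303,327) and (46,268). The divider runs from (97,138) to (328,188), the bolts are beyond it, and the empty compartment is at (195,225).

```bash
python3 - <<'E'
from h import *
s=snap('top')
P=np.array([onz(s,140+u/2.6,175+v/2.6,.042)[:2] for u,v in((46,268),(108,40),(357,93),(303,327))])
print(P.round(4),np.linalg.norm(P-np.roll(P,1,0),axis=1).round(3))
C=P.mean(0); ex=(P[1]-P[0]+P[2]-P[3]); ex/=np.linalg.norm(ex); ey=(P[0]-P[3]+P[1]-P[2]); print(C,np.degrees(np.arctan2(ex[1],ex[0])),np.degrees(np.arctan2(-ey[0],ey[1]))); print('empty',C-.05*ex)
D=np.array([onz(s,140+u/2.6,175+v/2.6,.034)[:2] for u,v in((97,138),(328,188))]); print('divider x',(D-C)@ex)
E
```

```text
[[0.4214 0.332 ]
 [0.6578 0.2819]
 [0.6089 0.0232]
 [0.3688 0.0694]] [0.268 0.242 0.263 0.244]
[0.5142186  0.17662244] -11.437818352766966 -11.017909471609826
empty [0.46521158 0.18653766]
divider x [0.01915808 0.02193635]
```

```bash
python3 - <<'E'
from h import *
plan([.466,.189,.182],-11.3,3)
E
```

```text
at [ 0.5597 -0.2314  0.1843] yaw -18.6
[122.9 -74.3   0.8] turn -2.4
[125.9 -69.    0.8] turn -2.4
[128.7 -63.6   0.8] turn -2.4
```

{"api": "jog_arm", "payload": {"plan": [[[15, -9, 0], -0.5, 5], [[40, -24, 0], -1, 5], [[65, -39, 0], -1.5, 5], [[95, -57, 1], -2, 5], [[123, -74, 1], -2.4, 5]]}}

```text
t: 16.38
tool_pos: [0.5251, -0.0881, 0.1768]
tcp_rot: [0.8, 0.6, -0.001, -0.001]
contact_force: [1.8, 0.7, -2.8]
opening: 0.014
grip_force: 58.8
```

{"api": "jog_arm", "payload": {"plan": [[[26, -14, 0], -0.5, 5], [[51, -28, 0], -1, 5], [[76, -42, 0], -1.5, 5], [[101, -55, 1], -2, 5], [[126, -69, 1], -2.4, 5]]}}

```text
t: 16.8
tool_pos: [0.4941, 0.0518, 0.1761]
tcp_rot: [0.787, 0.617, -0.001, -0.001]
contact_force: [-0.2, -0.2, -3.9]
opening: 0.0143
grip_force: 58.9
```

{"api": "jog_arm", "payload": {"plan": [[[26, -13, 0], -0.5, 5], [[55, -27, 0], -1, 5], [[85, -42, 0], -1.5, 5], [[112, -55, 1], -2, 5], [[129, -63.5, 1], -2.4, 5]]}}

```text
t: 17.22
tool_pos: [0.4626, 0.1933, 0.175]
tcp_rot: [0.773, 0.634, -0.001, -0.001]
contact_force: [-0.5, -0.2, -3.8]
opening: 0.0142
grip_force: 58.9
```

{"api": "jog_arm", "payload": {"plan": [[[0, 0, 0], 0, 5], [[0, 0, 0], 0, 5], [[0, 0, 0], 0, 5]]}}

```text
t: 17.47
tool_pos: [0.4642, 0.1903, 0.1756]
tcp_rot: [0.774, 0.633, -0.001, -0.0]
contact_force: [-0.3, -0.6, -3.9]
opening: 0.0141
grip_force: 58.9
```

```bash
python3 - <<'E'
from h import *
snap('wrist','w4.png'); s=bot.state(); print(s['contact_force'],s['opening'])
plan([.466,.189,.038],-11.3,1)
E
```

```text
[ 0.35353437 -0.29319619 -3.52343099] 0.01429292304766351
at [0.4644 0.1901 0.1758] yaw -11.4
[ -0.7   1.7 137.8] turn -0.1
```

View pics/w4.png

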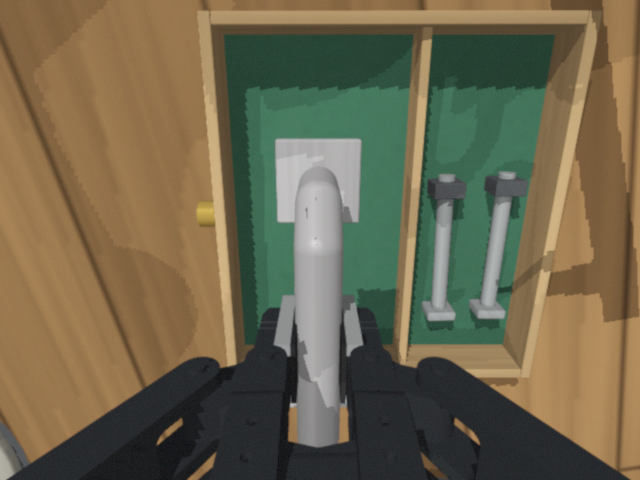

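The handle hangs level over the middle of the empty compartment. Its foot is at (318,180), between the wall at about 225 and the divider at about 412, with the bolts beyond. Lowering it, the last part slowly.

{"api": "jog_arm", "payload": {"plan": [[[0, 1, 30], 0, 5], [[0, 1, 60], 0, 5], [[0, 1, 85], 0, 5], [[0, 1, 105], 0, 5], [[0, 1, 118], 0, 5]]}}

```text
t: 17.93
tool_pos: [0.4641, 0.1892, 0.0556]
tcp_rot: [0.774, 0.633, -0.002, -0.001]
contact_force: [-0.6, 0.5, -3.0]
opening: 0.0143
grip_force: 58.8
```

{"api": "jog_arm", "payload": {"plan": [[[0, 0, 3], 0, 5], [[0, 0, 6], 0, 5], [[0, 0, 8], 0, 5], [[0, 0, 10], 0, 5], [[0, 0, 10], 0, 5]]}}

```text
t: 18.35
tool_pos: [0.4662, 0.1906, 0.049]
tcp_rot: [0.774, 0.633, 0.001, 0.0]
contact_force: [-0.0, 0.2, -2.4]
opening: 0.0145
grip_force: 58.8
```

{"api": "jog_arm", "payload": {"plan": [[[0, 0, 1], 0, 5], [[0, 0, 2], 0, 5], [[0, 0, 3], 0, 5], [[0, 0, 3], 0, 5]]}}

```text
t: 18.68
tool_pos: [0.4655, 0.1907, 0.0453]
tcp_rot: [0.774, 0.633, -0.0, 0.0]
contact_force: [-0.3, -0.3, -2.9]
opening: 0.0146
grip_force: 58.8
```

{"api": "jog_arm", "payload": {"plan": [[[0, 0, 1], 0, 5], [[0, 0, 2], 0, 5], [[0, 0, 3], 0, 5], [[0, 0, 4], 0, 5], [[0, 0, 4], 0, 5]]}}

```text
t: 19.1
tool_pos: [0.4653, 0.1906, 0.041]
tcp_rot: [0.774, 0.633, -0.0, -0.0]
contact_force: [-0.1, 1.2, -3.1]
opening: 0.0142
grip_force: 58.8
```

{"api": "jog_arm", "payload": {"plan": [[[0, 0, 0.5], 0, 5], [[0, 0, 1], 0, 5], [[0, 0, 1.5], 0, 5], [[0, 0, 2], 0, 5], [[0, 0, 2], 0, 5]]}}

```text
t: 19.52
tool_pos: [0.4654, 0.1907, 0.0392]
tcp_rot: [0.774, 0.633, -0.0, -0.0]
contact_force: [0.5, -0.5, -2.9]
opening: 0.014
grip_force: 58.8
```

{"api": "jog_arm", "payload": {"plan": [[[0, 0, 0.5], 0, 5], [[0, 0, 1], 0, 5], [[0, 0, 1], 0, 5]]}}

```text
t: 19.77
tool_pos: [0.4654, 0.1907, 0.0382]
tcp_rot: [0.774, 0.633, -0.0, -0.0]
contact_force: [0.0, -0.5, -2.9]
opening: 0.014
grip_force: 58.8
```

{"api": "jog_arm", "payload": {"plan": [[[0, 0, 0.5], 0, 5], [[0, 0, 1], 0, 5], [[0, 0, 1], 0, 5]]}}

```text
t: 20.02
tool_pos: [0.4656, 0.1907, 0.0378]
tcp_rot: [0.774, 0.633, -0.0, -0.0]
contact_force: [-3.3, -0.5, 4.1]
opening: 0.0142
grip_force: 59.5
```

Touchdown at the predicted height with a light force. Releasing and retreating.

{"api": "jog_arm", "payload": {"plan": [[[0, 0, -0.3], 0, 13], [[0, 0, -0.5], 0, 20], [[0, 0, -0.5], 0, 30], [[0, 0, -0.5], 0, 36], [[0, 0, -0.5], 0, 36]]}}

```text
t: 20.43
tool_pos: [0.4658, 0.1907, 0.038]
tcp_rot: [0.774, 0.633, 0.0, 0.0]
contact_force: [-0.3, -0.6, 0.0]
opening: 0.0362
grip_force: 0.0
```

{"api": "jog_arm", "payload": {"plan": [[[0, 0, -8], 0, 36], [[0, 0, -25], 0, 36], [[0, 0, -55], 0, 36], [[0, 0, -90], 0, 36], [[0, 0, -125], 0, 36]]}}

```text
t: 20.85
tool_pos: [0.4649, 0.1906, 0.1644]
tcp_rot: [0.774, 0.633, -0.0, -0.0]
contact_force: [1.6, 0.1, -0.6]
opening: 0.0361
grip_force: 0.0
```

{"api": "jog_arm", "payload": {"plan": [[[0, 0, -30], 0, 36], [[0, 0, -60], 0, 36], [[0, 0, -80], 0, 36], [[0, 0, -80], 0, 36]]}}

```text
t: 21.18
tool_pos: [0.4683, 0.1912, 0.2492]
tcp_rot: [0.774, 0.633, 0.005, 0.003]
contact_force: [0.3, 0.2, 0.6]
opening: 0.0358
grip_force: 0.0
```

```bash
python3 - <<'E'
from h import *
a=snap('wrist')['pixels']; b=snap('side')['pixels']
v=np.hstack([cv2.resize(a,(400,300)),cv2.resize(b[150:390,140:460],(400,300))]); cv2.imwrite('pics/f1.png',cv2.cvtColor(v,cv2.COLOR_RGB2BGR))
s=bot.state(); print(s['tool_pos'],s['contact_force'])
E
```

```text
[0.4659182  0.19075211 0.24385277] [-0.35478066  0.08040336 -0.7933537 ]
```

View pics/f1.png

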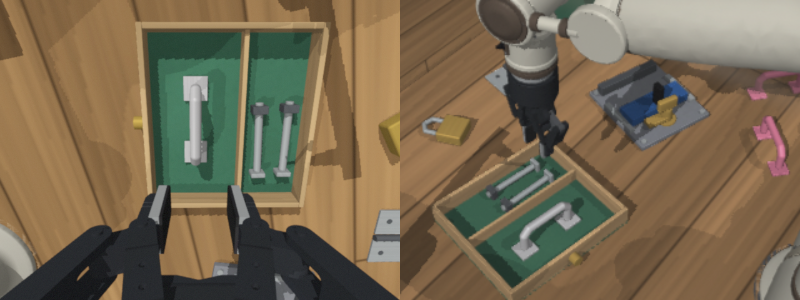

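The handle stands on both feet, at (196,88) and (196,152) in the left half, in the middle of the empty compartment and clear of the divider. The bolts are unmoved. In the right half the jig at (650,100) still has its jaw back and the turn open. The arm is clear, so I'm handing in.

```bash
python3 -c "
from bench import bot
print(bot.close_job())"
```

```text
the job is handed in; nothing more can be done
None
```

The job is handed in: the turn is at its anticlockwise stop, the jaw is fully back, and the handle stands on both feet on the green floor of the empty compartment, clear of the divider, with nothing else seen to have moved.

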